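Open the key safe by its combination

TASK

Open the grey key safe. Its combination, in clock positions of the dial, is 7 - 3 - 10: wind the dial clockwise past 7 once and stop on 7 the second time you come to it; wind it anticlockwise past 3 once and stop on 3 the second time; then wind it clockwise straight to 10. Now draw the bolt back fully towards the dial, slide the cover fully open towards the front of the safe (its side nearest you), leave both like that, and do not disturb the padlock, tape roll and hex keys beside the safe.

Things in the scene. Friction and masses are not known exactly. Their poses are not given: they have to be found in the camera images.
- key_safe: grey steel box fixed to the bench, 170 (x) by 236 (y) by 60 mm high; origin at the centre of its underside. +x points away from the robot (yaw within 0.25 rad), +y to the left. On its flat top (z = 60 mm): dial on the left half, bolt in the middle, cover of the key compartment on the right.
- dial_axis (a point): on the dial's vertical axis, 32 mm above the safe's top, at (0, 58, 92) mm in the safe's frame; axes as the safe's. Round it on the top lies a fixed plate, 112 mm diameter, with twelve black hour marks 30 degrees apart: 12 o'clock is the doubled mark on the +x side (away from the robot), 3 o'clock lies to -y (toward the bolt), 6 to -x, 9 to +y.
- dial_grip (a point): the dial's winding knob, mid grip, 32 mm above the safe's top: upright, black, round, 16 mm diameter, 13 to 43 mm above the top. It stands on the dark dial (84 mm diameter) 30 mm off its axis and spins freely on its pin, so a gripper of fixed orientation can lead it round in circles about dial_axis. Its clock position is what the dial shows. Its attitude means nothing.
- dial (a joint): dial angle, rad, growing clockwise seen from above, unwrapped, no end stops: 0 = knob at 12 o'clock, pi/2 = 3 o'clock. Starts between 1.22 and 2.97. The knob moves with about 1 N. It drags two hidden wheels with 300 degrees of free play each, so the passes matter; stop within 10 degrees of each mark; coming back does not undo an overrun.
- bolt (a joint): bolt travel in m: 0 = thrown (as at the start), 0.018 = fully drawn towards the dial (+y of the safe). It is held until the combination is dialed, then slides with about 2 N and stays where it is left.
- bolt_grip (a point): the bolt's steel thumb knob, mid grip, 30 mm above the safe's top: upright, round, 14 mm diameter, 17 to 38 mm above the top. It stands on the flat bolt bar (12 mm wide, its top at 13 mm) and starts at (0, -28) mm in the safe's frame. A strap 16.5 mm high crosses the bar 10 to 16 mm to the -y side of the knob. Axes as the safe's.
- cover (a joint): cover travel in m: 0 = shut (as at the start), 0.075 = fully open, towards -x of the safe. It is stopped by the bolt's nose until the bolt is drawn, then slides with about 3 N and stays where it is left.
- cover_grip (a point): centre of the cover's upright black bar handle, 12 mm (x) by 36 mm (y), 5 to 32 mm above the safe's top (the aluminium cover's face is at 5.5 mm); this point is 22 mm above the top. Starts at (20, -87) mm in the safe's frame and moves with the cover. Axes as the safe's.
- padlock: brass padlock standing on the bench on the right (-y) of the safe, 19 by 42 by 66 mm tall; origin at the centre of its underside. Bystander.
- tape_roll: blue roll of tape lying on the bench on the right of the safe, 64 mm diameter, 18 mm high; origin at the centre of its underside. Bystander.
- allen_set: black holder of hex keys lying behind (+x of) the safe, 84 by 22 by 24 mm; origin on its underside. Bystander.

How it is judged:
By the outcome, as a careful person would: the job done as asked, in the order asked, and still so for the second after the job is handed in, with the robot touching nothing.
It also fails if it takes over 64 s, if anything falls off the work surface, if the arm or the gripper's body presses on something with over 40 N, if the wrist force passes 120 N, or if a joint passes its speed limit or range.

ROBOT

A 7-joint arm with a two-finger parallel gripper is mounted at the origin on a cart in front of the work surface, level with it; the furniture and walls round the work are solid. World frame = base frame: x ahead of the robot, y to its left, z up, the work surface at z = 0. Lengths are in m, angles in degrees, forces in N, time in s.
With the tool pointing down it reaches from about 0.425 to 1.025 m from the base axis. Payload 9.4 kg.
Tool frame: the origin (TCP) lies on the front face of the gripper's body, between the roots of the fingers; the fingertips stand 73 mm ahead of it and the grasp point (between the pads) lies 54 mm ahead of it (manip.pinch_z is the distance from the TCP to the grasp point, in m); y points along the fingers, x is the direction in which the jaws open and shut, and the axes are right-handed (so a half turn about y gives the same grasp; the last joint's range is limited). The gripper opens to 85 mm and grips with 20 to 120 N. Pads are 22 mm wide; open, the fingers measure 114 mm over their backs; the gripper's body (76 mm by 85 mm) begins 54 mm behind the grasp point. The pads swing forward as they close: fully open they stand 13 mm farther back than shut.
Start: joints at [67.053, 34.337, -0.143, 91.639, 0.103, 54.024, -4.572], TCP at [0.231, -0.687, 0.304] pointing down, gripper open.
Joint ranges: [-147.43, 147.43], [-19.82, 112.94], [-74.19, 73.91], [6.32, 146.72], [-59.91, 239.91], [6.04, 106.73], [-150.56, 150.56]. Speed limits (degrees/s): [127.2, 127.2, 172.46, 172.46, 180, 180, 180].

INTERFACE

Orientations are given as a 3x3 rotation matrix whose columns are the frame's x, y, z axes.
In Python, from rig import manip gives the robot as it stands. The module is installed in compiled form; this text tells all that it offers.
- The arm moves only by the shell command python3 -m crank 'ROWS' [FORCE]. ROWS is JSON, a list that holds one entry, the list of rows, each a list of 5 numbers: the shift along the tool's x, y, z in mm, then the turn about the tool's y in degrees, then the opening, from 0 (shut) to 1 (fully open). In form: [[[x, y, z, yaw, hand], ...]]. A call has 1 to 12 rows; each row shifts and turns the commanded pose from where the row before left it, along the tool's axes as they then stand; what a row does not reach is not made up. A row lasts 1/8 s, in which the tool goes at most 62.5 mm and 10.7 degrees, less where a joint would pass 70% of its speed; a pose out of reach is approached as far as the arm can. A call is refused whole if a number of a shift passes 62.5 or a number of a turn 10.7, either way. A call with a gripper value outside its range is refused whole. The fingers move at their own pace and stop on an object; FORCE is the grip in N (left out, the last holds). Time passes only in rows, so rows that do not move let the fingers close. It gives the time, the measured TCP pose, the force and the opening at its end, in the units of the state.
- manip.sense(): the state, without advancing time (a new reading comes with each control period).
- manip.snapshot(name): name is "scene" or "side" or "wrist"; returns (picture, depth): 400x640x3 uint8, blue, green, red; 400x640 float32, m along the optical axis (not along the pixel's ray), 0 where there is no reading.
- manip.camera_params(name): a dict with "fovy" (degrees; the focal length in pixels is half the picture's height over the tangent of half this angle, whatever the lens; pixels are square), "cx", "cy" (the principal point, pixels), "dist_coeffs" ([k1, k2, p1, p2, k3] as OpenCV has them; the pictures are not rectified), "pose" (4x4, takes a point from camera to world coordinates). Camera axes: x right, y up, looking along -z (the intrinsics and any distortion apply to the point x, -y, -z); pixel columns grow to the right and rows downward; lengths in m; the calibration is good to about 2 mm. A picture is of the moment at which its call begins: read the wrist's pose just before it. camera_params takes no time and is no camera call; for the wrist camera it gives the pose at the moment of the call.
- manip.job_done(): hands the job in, once; it reports no verdict.
The state is a dict: "time_s": time; "q": joint angles; "qvel": joint speeds; "joint_torque": joint torques, N m; "position": TCP position; "tool_rot": TCP orientation; "contact_force": force on the tool from outside, world axes, zero at the start; "ft_torque": the same for the moment, N m; "width": finger opening in m.
Only numpy, scipy, OpenCV 4.12 (cv2) and the standard library are available. Lean on these libraries where they do the work, as an engineer would, in place of code of your own. Each camera call takes 0.05 s, during which the arm holds its last target.

## Working session

There is one attempt and no reset: what is moved stays moved. The work goes in short steps, Python scripts to look and compute and a shell command to move; the robot and the scene stay as the last step left them, time stands still between calls to the robot, and variables do not carry over. Pictures are saved under pics/ and viewed, and the job is handed in when it is done.

```bash
mkdir -p pics; ls; python3 - <<'E'
from rig import manip
import cv2,numpy as np
s=manip.sense()
for k in s: print(k,np.round(s[k],4).tolist())
print(manip.pinch_z)
for n in ["scene","side","wrist"]:
    p=manip.camera_params(n); print(n,{k:np.round(v,4).tolist() for k,v in p.items()})
    im,d=manip.snapshot(n); cv2.imwrite(f"pics/{n}0.png",im); np.save(f"pics/{n}0.npy",d)
E
```

```text
pics
time_s 0.0
q [67.052, 34.3849, -0.1453, 91.6805, 0.1054, 54.0246, -4.5719]
qvel [-0.0333, 0.0257, -0.023, -0.0185, -0.0267, 0.0654, -0.0451]
joint_torque [0.0008, -77.6443, 1.5651, -25.8008, 0.0123, 0.0088, 0.0]
position [0.2306, -0.687, 0.303]
tool_rot [[0.3183, -0.0007, 0.948], [-0.948, 0.0014, 0.3183], [-0.0016, -1.0, -0.0002]]
contact_force [-0.0101, 0.2969, -0.0806]
ft_torque [0.0612, 0.0106, -0.0244]
width 0.0854
0.0539
scene {'fovy': 48.3018, 'cx': 319.4876, 'cy': 196.3618, 'dist_coeffs': [-0.021, 0.0, 0.0, 0.0, 0.0], 'pose': [[-0.7477, 0.4587, -0.4801, 0.078], [-0.664, -0.5204, 0.5369, 0.1277], [-0.0035, 0.7202, 0.6937, 0.6579], [0.0, 0.0, 0.0, 1.0]]}
side {'fovy': 55.522, 'cx': 321.1621, 'cy': 205.0999, 'dist_coeffs': [0.0258, 0.0, 0.0, 0.0, 0.0], 'pose': [[0.9511, 0.1305, -0.2799, 0.255], [-0.3077, 0.3216, -0.8955, -1.0567], [-0.0268, 0.9379, 0.346, 0.4006], [0.0, 0.0, 0.0, 1.0]]}
wrist {'fovy': 61.8935, 'cx': 316.2249, 'cy': 204.0821, 'dist_coeffs': [-0.0087, 0.0, 0.0, 0.0, 0.0], 'pose': [[0.3183, 0.899, 0.3007, 0.3079], [-0.948, 0.3025, 0.0991, -0.6617], [-0.0019, -0.3167, 0.9485, 0.3724], [0.0, 0.0, 0.0, 1.0]]}
```

View pics/scene0.png

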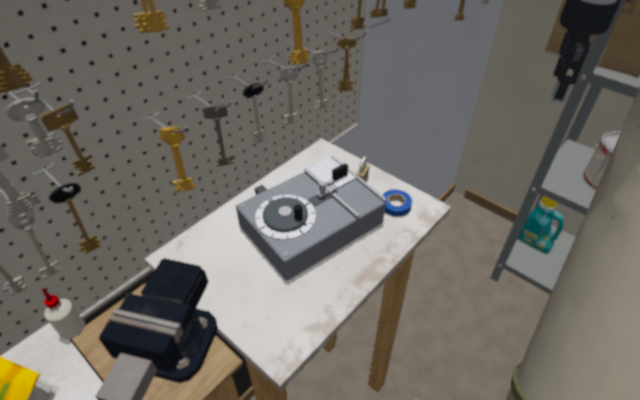

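View pics/side0.png

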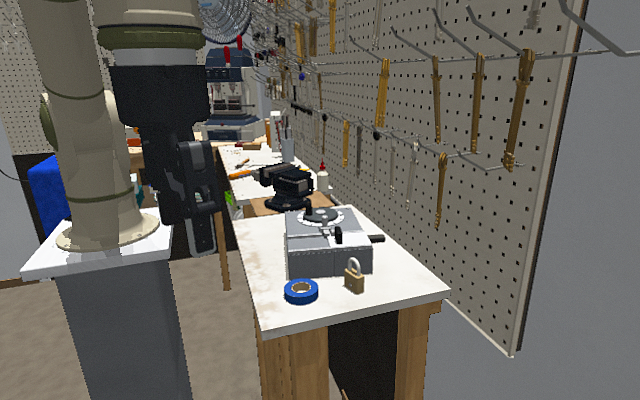

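View pics/wrist0.png

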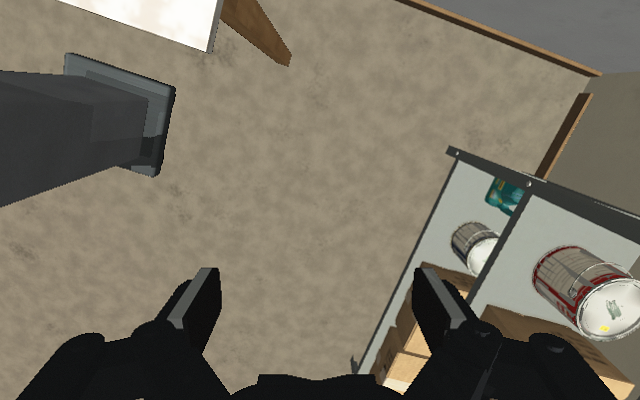

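```bash
cat > h.py <<'E'
from rig import manip
import cv2,numpy as np
def rays(n,px,p=None):
    p=p or manip.camera_params(n); f=200/np.tan(np.radians(p['fovy']/2))
    K=np.array([[f,0,p['cx']],[0,f,p['cy']],[0,0,1]])
    u=cv2.undistortPoints(np.array(px,float).reshape(-1,1,2),K,np.array(p['dist_coeffs'])).reshape(-1,2)
    T=np.array(p['pose']); d=np.c_[u[:,0],-u[:,1],-np.ones(len(u))]
    return T[:3,3],d@T[:3,:3].T
def onplane(n,px,z,p=None):
    o,d=rays(n,px,p); return o+d*((z-o[2])/d[:,2])[:,None]
def proj(n,P,p=None):
    p=p or manip.camera_params(n); f=200/np.tan(np.radians(p['fovy']/2))
    K=np.array([[f,0,p['cx']],[0,f,p['cy']],[0,0,1]]);T=np.array(p['pose'])
    c=(np.array(P,float).reshape(-1,3)-T[:3,3])@T[:3,:3]; c=c*[1,-1,-1]
    return cv2.projectPoints(c,np.zeros(3),np.zeros(3),K,np.array(p['dist_coeffs']))[0].reshape(-1,2)
def crop(src,dst,x0,y0,x1,y1,k):
    im=cv2.imread(src)[y0:y1,x0:x1]; cv2.imwrite(dst,cv2.resize(im,None,fx=k,fy=k,interpolation=cv2.INTER_CUBIC))
E
python3 - <<'E'
from h import *
crop('pics/scene0.png','pics/sc1.png',230,140,420,280,4)
crop('pics/side0.png','pics/sd1.png',270,190,410,310,5)
E
```

```text
(no output)
```

View pics/sc1.png

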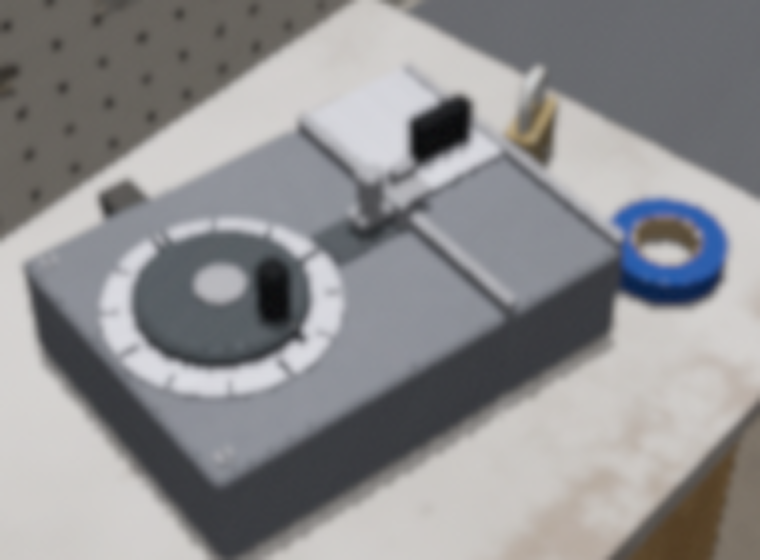

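View pics/sd1.png

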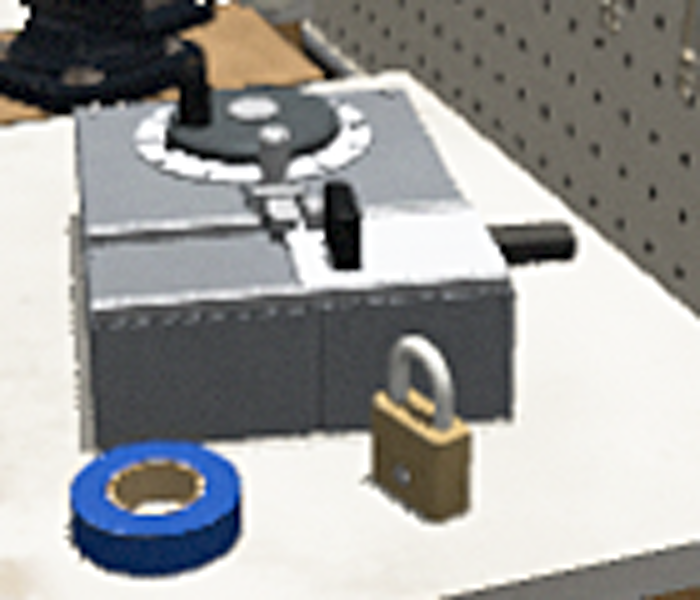

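```bash
python3 - <<'E'
from h import *
c=np.array([[28,265],[222,488],[617,250],[408,66]])/4+[230,140]
print(np.round(onplane('scene',c,.06),4))
im=cv2.imread('pics/scene0.png')
m=(im.min(2)>170).astype(np.uint8); m[:, :250]=0;m[:190]=0;m[245:]=0;m[:,322:]=0
# keep component plate
n,l,s,ce=cv2.connectedComponentsWithStats(m)
print(s.tolist())
s2=np.array([[80,125],[405,75],[510,280],[92,308]])/5+[270,190]
print(np.round(onplane('side',s2,.06),4))
# plate ellipse manual: crop extents
e=np.array([[98,305],[345,295],[225,217],[225,397]])/4+[230,140]
P=onplane('scene',e,.062);print(P)
k=np.array([[273,318],[273,268]])/4+[230,140]
print(onplane('scene',k[:1],.073),onplane('scene',k[1:],.103))
E
```

```text
[[ 0.591  -0.2117  0.06  ]
 [ 0.4292 -0.1787  0.06  ]
 [ 0.3881 -0.404   0.06  ]
 [ 0.5531 -0.4442  0.06  ]]
[[0, 0, 640, 400, 255137], [250, 190, 5, 8, 34], [272, 195, 11, 5, 33], [284, 194, 24, 10, 79], [255, 200, 47, 39, 437], [300, 204, 16, 29, 213], [280, 207, 10, 8, 63], [250, 242, 2, 3, 4]]
[[ 0.4295 -0.2092  0.06  ]
 [ 0.6022 -0.2035  0.06  ]
 [ 0.5522 -0.4369  0.06  ]
 [ 0.3902 -0.4009  0.06  ]]
[[ 0.54516271 -0.21482175  0.062     ]
 [ 0.46409018 -0.2948667   0.062     ]
 [ 0.5425993  -0.29536976  0.062     ]
 [ 0.46216011 -0.21401294  0.062     ]]
[[ 0.47163705 -0.25506009  0.073     ]] [[ 0.47209244 -0.2571323   0.103     ]]
```

```bash
python3 -m crank '[[[0,0,0,-10,1],[0,0,0,-10,1],[0,0,0,-10,1],[0,0,0,-10,1],[0,0,0,-10,1],[0,0,0,-9,1]]]'; python3 - <<'E'
from h import *
s=manip.sense(); R=np.array(s['tool_rot']);print(R.round(3), R.T@(np.array([.503,-.255,.30])-s['position']))
E
```

```text
time_s: 0.9
position: [0.2305, -0.6872, 0.3035]
tool_rot: [[0.978, -0.0, 0.21], [-0.21, 0.001, 0.978], [-0.0, -1.0, 0.0]]
contact_force: [-0.6, 0.6, -0.4]
width: 0.0851
[[ 0.978 -0.     0.21 ]
 [-0.21   0.001  0.978]
 [-0.    -1.     0.   ]] [0.17550028 0.0036662  0.47987418]
```

```bash
python3 -m crank '[[[10,0,30,0,1],[20,0,53,0,1],[20,0,53,0,1],[20,0,53,0,1],[20,0,53,0,1],[20,0,53,0,1],[20,0,53,0,1],[20,0,53,0,1],[15,0,49,0,1],[10,0,30,0,1],[0,0,0,0,1],[0,0,0,0,1]]]'; python3 - <<'E'
from h import *
im,d=manip.snapshot('wrist'); cv2.imwrite('pics/w1.png',im)
import pickle; pickle.dump(manip.camera_params('wrist'),open('w1.pkl','wb'))
s=manip.sense();print(s['position'],s['qvel'])
E
```

```text
time_s: 2.4
position: [0.5046, -0.2569, 0.3037]
tool_rot: [[0.976, -0.001, 0.216], [-0.216, -0.0, 0.976], [-0.001, -1.0, -0.001]]
contact_force: [0.1, -0.6, -0.7]
width: 0.0853
[ 0.50433688 -0.25738837  0.3036732 ] [ 0.59905436 -0.00305759  0.03503151  0.02426881 -0.02738898 -0.10578032
 -0.09841508]
```

View pics/w1.png

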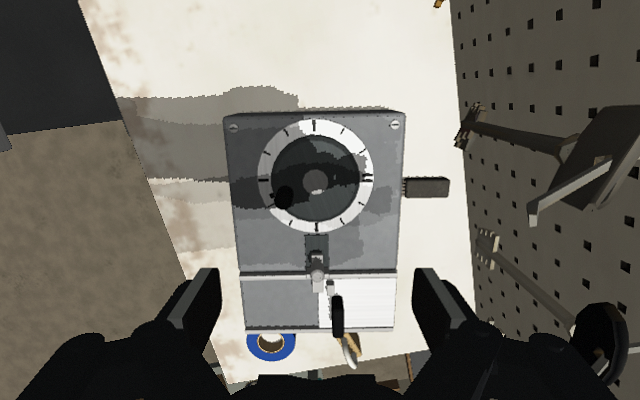

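```bash
python3 - <<'E'
from h import *
crop('pics/w1.png','pics/w1z.png',215,100,415,250,4)
crop('pics/w1.png','pics/w1y.png',215,220,415,370,4)
E
```

```text
(no output)
```

View pics/w1z.png

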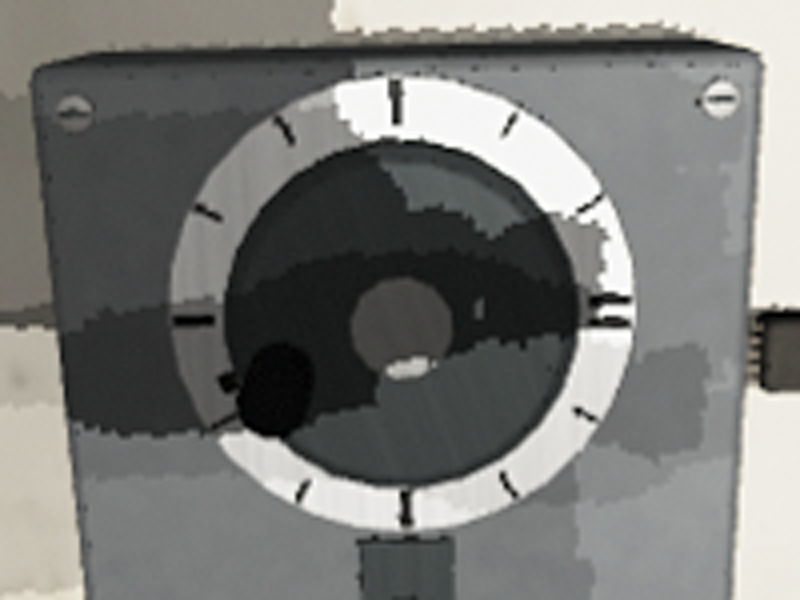

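View pics/w1y.png

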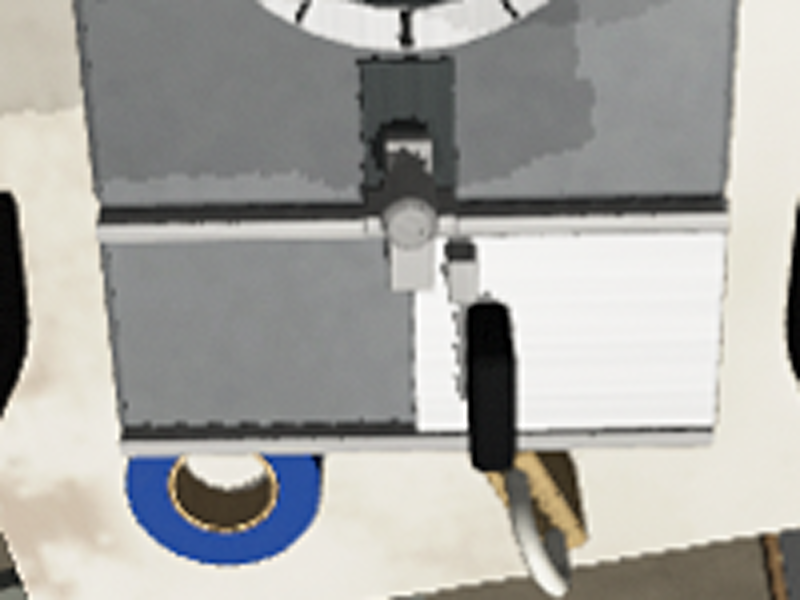

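```bash
python3 - <<'E'
from h import *
import pickle
p=pickle.load(open('w1.pkl','rb'))
z1=lambda a:np.array(a,float)/4+[215,100]
z2=lambda a:np.array(a,float)/4+[215,220]
M=onplane('wrist',z1([[632,311],[406,527],[173,320],[397,78]]),.0615,p)
print(M.round(4)); c=(M[0]+M[2])/2; c2=(M[1]+M[3])/2;print('c',c,c2)
ex=M[0]-M[2]; ey=M[3]-M[1]
print('diam',np.linalg.norm(ex),np.linalg.norm(ey),'yaw',np.arctan2(ex[1],ex[0]),np.arctan2(-ey[0],ey[1]))
# corners
C=onplane('wrist',np.r_[z1([[33,72],[762,62]]),],.06,p);print('cornersL',C.round(4),np.arctan2(*(C[1]-C[0])[[1,0]]),np.linalg.norm(C[1]-C[0]))
# rails top approx
B=onplane('wrist',z2([[410,218]]),.098,p);print('bolt top',B)
H=onplane('wrist',z2([[491,303],[491,470]]),.092,p);print('handle top?',H)
im=cv2.imread('pics/w1.png')
m=(im.max(2)<22).astype(np.uint8);m[:180]=0;m[215:]=0;m[:,:265]=0;m[:,300:]=0
n,l,s,ce=cv2.connectedComponentsWithStats(m);print(s[1:],ce[1:])
E
```

```text
[[ 0.5583 -0.2656  0.0615]
 [ 0.4932 -0.3087  0.0615]
 [ 0.4502 -0.2439  0.0615]
 [ 0.5152 -0.2004  0.0615]]
c [ 0.50425282 -0.25474755  0.0615    ] [ 0.50419674 -0.25452842  0.0615    ]
diam 0.11021182017109105 0.11048075380239697 yaw -0.19790065503745333 -0.19978392879433565
cornersL [[ 0.4344 -0.1812  0.06  ]
 [ 0.5969 -0.215   0.06  ]] -0.205123037516319 0.16597007912214995
bolt top [[ 0.48818584 -0.33593484  0.098     ]]
handle top? [[ 0.50168826 -0.36666923  0.092     ]
 [ 0.49190472 -0.41548512  0.092     ]]
[[265 180   3   1   3]
 [272 185   2   3   3]
 [270 185  24  25 383]
 [273 190   1   1   1]
 [268 206   1   1   1]] [[266.         180.        ]
 [272.33333333 186.        ]
 [283.36031332 196.7310705 ]
 [273.         190.        ]
 [268.         206.        ]]
```

```bash
python3 - <<'E'
from h import *
import pickle
p=pickle.load(open('w1.pkl','rb'))
c=np.array([.5042,-.2546]);y=-.199;R=np.array([[np.cos(y),-np.sin(y)],[np.sin(y),np.cos(y)]])
for z in (.088,.09): 
    k=onplane('wrist',[[283.4,197]],z,p)[0,:2]; l=R.T@(k-c); print(k,l,np.hypot(*l),np.degrees(np.arctan2(-l[1],l[0]))%360)
# scene check
k=np.array([[273,293]])/4+[230,140]
k=onplane('scene',k,.088)[0,:2];l=R.T@(k-c);print('scene',k,l,np.hypot(*l),np.degrees(np.arctan2(-l[1],l[0]))%360)
s=manip.sense();Rt=np.array(s['tool_rot']);print(Rt.round(4),'yaw tool',np.arctan2(Rt[1,0],Rt[0,0]))
print(s['position'],s['time_s'])
E
```

```text
[ 0.47411137 -0.25832093] [-0.02875924 -0.0095957 ] 0.030317833158118868 161.54840555156176
[ 0.4744506  -0.25776143] [-0.02853731 -0.00898017] 0.029916909305518213 162.53216203125015
scene [ 0.47199556 -0.25623394] [-0.03124587 -0.00796816] 0.03224586372497684 165.6936503293234
[[ 9.762e-01 -8.000e-04  2.169e-01]
 [-2.169e-01 -4.000e-04  9.762e-01]
 [-7.000e-04 -1.000e+00 -6.000e-04]] yaw tool -0.21867087313203806
[ 0.50433688 -0.25738837  0.3036732 ] 2.45
```

```bash
python3 -m crank '[[[-14,0,-3,-1.1,0.7],[-15.2,0,-3.6,0,0.7],[0,40,0,0,0.7],[0,40,0,0,0.7],[0,33,0,0,0.7],[0,0,0,0,0.7],[0,0,0,0,0.7]]]' 25; python3 - <<'E'
from h import *
im,d=manip.snapshot('wrist'); cv2.imwrite('pics/w2.png',im)
s=manip.sense();Rt=np.array(s['tool_rot']);print(Rt.round(4),'yaw tool',np.arctan2(Rt[1,0],Rt[0,0]))
print(s['position'],s['time_s'],'todo',Rt.T@(np.array([.4744,-.2581,.151])-s['position']))
E
```

```text
time_s: 3.32
position: [0.4749, -0.2572, 0.1919]
tool_rot: [[0.98, 0.001, 0.197], [-0.197, -0.0, 0.98], [0.001, -1.0, -0.0]]
contact_force: [-0.2, 0.8, 1.1]
width: 0.0599
[[ 9.803e-01  1.600e-03  1.974e-01]
 [-1.974e-01 -9.000e-04  9.803e-01]
 [ 1.700e-03 -1.000e+00 -5.000e-04]] yaw tool -0.19867265888473185
[ 0.47520493 -0.25726607  0.19227344] 3.375 todo [-0.00069467  0.04127283 -0.00095422]
```

View pics/w2.png

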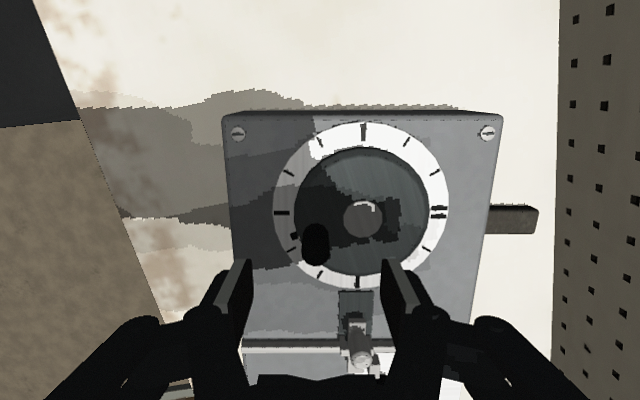

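```bash
python3 -m crank '[[[-0.5,21,-1,0,0.7],[0,20,0,0,0.7],[0,0,0,0,0.7],[0,0,0,0,0],[0,0,0,0,0],[0,0,0,0,0],[0,0,0,0,0]]]' 25; python3 - <<'E'
from h import *
im,d=manip.snapshot('wrist'); cv2.imwrite('pics/w3.png',im)
s=manip.sense();Rt=np.array(s['tool_rot']);print('yaw tool',np.arctan2(Rt[1,0],Rt[0,0]))
print(s['position'],s['time_s'],s['width'],s['contact_force'])
E
```

```text
time_s: 4.25
position: [0.4744, -0.2579, 0.1508]
tool_rot: [[0.98, 0.001, 0.197], [-0.197, -0.001, 0.98], [0.001, -1.0, -0.001]]
contact_force: [-1.4, 0.2, 7.2]
width: 0.0148
yaw tool -0.1983079201783383
[ 0.47439006 -0.25792525  0.15081531] 4.3 0.015123018876594686 [-1.98304144  0.23514453  6.62484299]
```

View pics/w3.png

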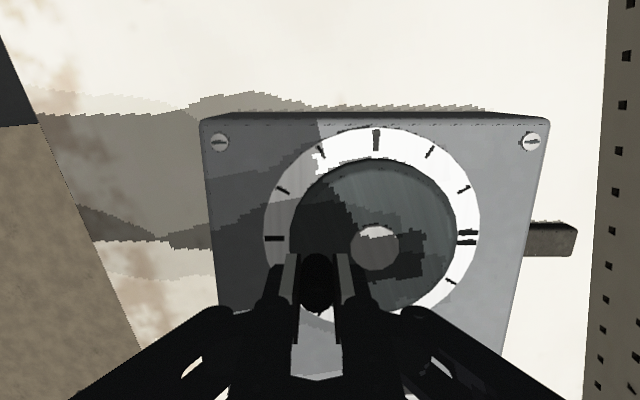

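```bash
python3 - <<'E'
import numpy as np
f=lambda t:np.array([30*np.cos(np.radians(t)),-30*np.sin(np.radians(t))])
print(f(165)-f(162))
for t in range(0,360,15): print(t,t+15,(f(t+15)-f(t)).round(1).tolist())
E
```

```text
[-0.4460793   1.50593848]
0 15 [-1.0, -7.8]
15 30 [-3.0, -7.2]
30 45 [-4.8, -6.2]
45 60 [-6.2, -4.8]
60 75 [-7.2, -3.0]
75 90 [-7.8, -1.0]
90 105 [-7.8, 1.0]
105 120 [-7.2, 3.0]
120 135 [-6.2, 4.8]
135 150 [-4.8, 6.2]
150 165 [-3.0, 7.2]
165 180 [-1.0, 7.8]
180 195 [1.0, 7.8]
195 210 [3.0, 7.2]
210 225 [4.8, 6.2]
225 240 [6.2, 4.8]
240 255 [7.2, 3.0]
255 270 [7.8, 1.0]
270 285 [7.8, -1.0]
285 300 [7.2, -3.0]
300 315 [6.2, -4.8]
315 330 [4.8, -6.2]
330 345 [3.0, -7.2]
345 360 [1.0, -7.8]
```

First a short part: 162→210 (raise 1 mm to relieve vertical load), then check.

```bash
python3 -m crank '[[[-0.4,-1,1.5,0,0],[-1,0,7.8,0,0],[1,0,7.8,0,0],[3,0,7.2,0,0],[0,0,0,0,0]]]' 25; cat > a.py <<'E'
from h import *
s=manip.sense();y=-.199;R=np.array([[np.cos(y),-np.sin(y)],[np.sin(y),np.cos(y)]])
l=R.T@(np.array(s['position'])[:2]-[.5042,-.2546]);F=R.T@np.array(s['contact_force'])[:2]
print('r',np.hypot(*l).round(4),'ang',(np.degrees(np.arctan2(-l[1],l[0]))%360).round(1),'F local',F.round(1),'Fz',round(s['contact_force'][2],1),'w',s['width'],'t',s['time_s'],'z',s['position'][2])
E
python3 a.py
```

```text
time_s: 4.92
position: [0.4822, -0.2329, 0.1509]
tool_rot: [[0.981, 0.0, 0.195], [-0.195, 0.001, 0.981], [-0.0, -1.0, 0.001]]
contact_force: [-2.2, 2.6, 3.3]
width: 0.015
r 0.0309 ang 213.2 F local [-2.7  2.1] Fz 3.3 w 0.015035363678237525 t 4.925 z 0.15090159127226171
```

```bash
python3 -m crank '[[[4.8,0,6.2,0,0],[6.2,0,4.8,0,0],[7.2,0,3,0,0],[7.8,0,1,0,0],[7.8,0,-1,0,0],[7.2,0,-3,0,0],[6.2,0,-4.8,0,0],[4.8,0,-6.2,0,0],[3,0,-7.2,0,0],[1,0,-7.8,0,0]]]' 25; python3 a.py;  python3 - <<'E'
from h import *
im,d=manip.snapshot('wrist'); cv2.imwrite('pics/w4.png',im)
im,d=manip.snapshot('scene'); cv2.imwrite('pics/s4.png',im);crop('pics/s4.png','pics/s4z.png',230,140,420,280,4)
E
```

```text
time_s: 6.18
position: [0.5333, -0.2608, 0.1509]
tool_rot: [[0.98, -0.001, 0.197], [-0.197, -0.0, 0.98], [-0.001, -1.0, -0.0]]
contact_force: [-4.1, 2.6, 5.6]
width: 0.0147
r 0.0297 ang 0.6 F local [-4.6  1.8] Fz 5.6 w 0.01473797660036427 t 6.175 z 0.15086411351797763
```

View pics/w4.png

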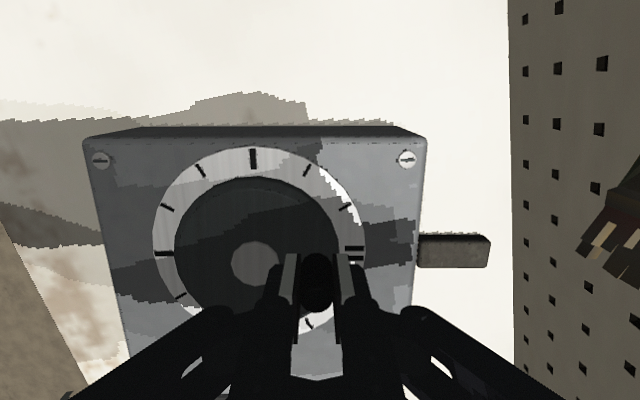

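View pics/s4z.png

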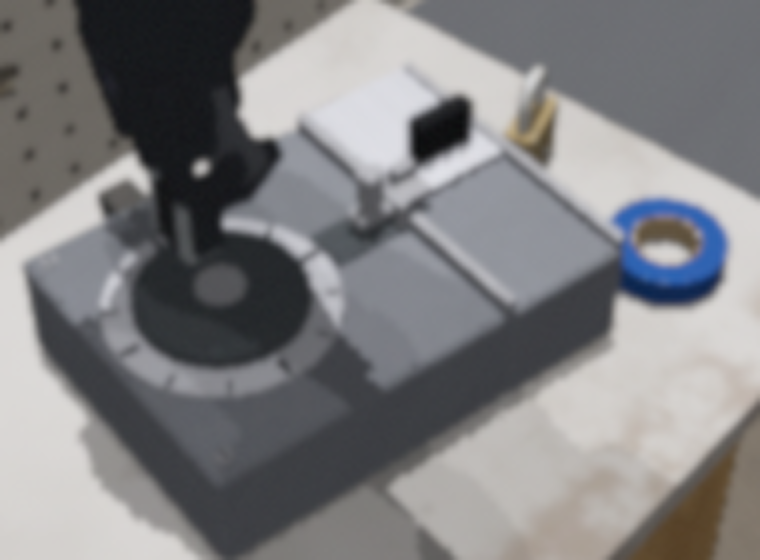

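```bash
python3 -m crank '[[[-1,0,-7.8,0,0],[-3,0,-7.2,0,0],[-4.8,0,-6.2,0,0],[-6.2,0,-4.8,0,0],[-7.2,0,-3,0,0],[-7.8,0,-1,0,0],[-7.8,0,1,0,0],[-7.2,0,3,0,0],[-6.2,0,4.8,0,0],[-4.8,0,6.2,0,0],[-3,0,7.2,0,0]]]' 25; python3 a.py
python3 -m crank '[[[-1,0,7.8,0,0],[1,0,7.8,0,0],[0,0,0,0,0]]]'; python3 a.py
```

```text
time_s: 7.65
position: [0.474, -0.2562, 0.1509]
tool_rot: [[0.98, -0.0, 0.197], [-0.197, -0.001, 0.98], [0.0, -1.0, -0.001]]
contact_force: [3.5, -1.1, -0.5]
width: 0.0151
r 0.0302 ang 165.6 F local [ 3.7 -0.4] Fz -0.5 w 0.015099151448123972 t 7.65 z 0.1509298082614303
time_s: 8.02
position: [0.4773, -0.2398, 0.1509]
tool_rot: [[0.981, -0.001, 0.195], [-0.195, 0.0, 0.981], [-0.001, -1.0, 0.0]]
contact_force: [-0.5, 0.9, 4.3]
width: 0.0151
r 0.0307 ang 197.5 F local [-0.7  0.8] Fz 4.3 w 0.015072802462569444 t 8.025 z 0.15087461279672823
```

```bash
python3 -m crank '[[[1.4,0,3.9,0,0],[1.2,0,2.6,0,0],[0,0,0,0,0]]]'; python3 a.py;  python3 - <<'E'
from h import *
im,d=manip.snapshot('wrist'); cv2.imwrite('pics/w5.png',im);crop('pics/w5.png','pics/w5z.png',220,150,420,300,4)
im,d=manip.snapshot('scene'); cv2.imwrite('pics/s5.png',im);crop('pics/s5.png','pics/s5z.png',230,140,420,280,4)
E
```

```text
time_s: 8.4
position: [0.4807, -0.2347, 0.1508]
tool_rot: [[0.98, -0.001, 0.197], [-0.197, 0.0, 0.98], [-0.001, -1.0, -0.0]]
contact_force: [-1.7, 1.0, 5.4]
width: 0.0148
r 0.0308 ang 208.8 F local [-1.9  0.7] Fz 5.4 w 0.014811394448317224 t 8.4 z 0.15084451391991963
```

View pics/w5z.png

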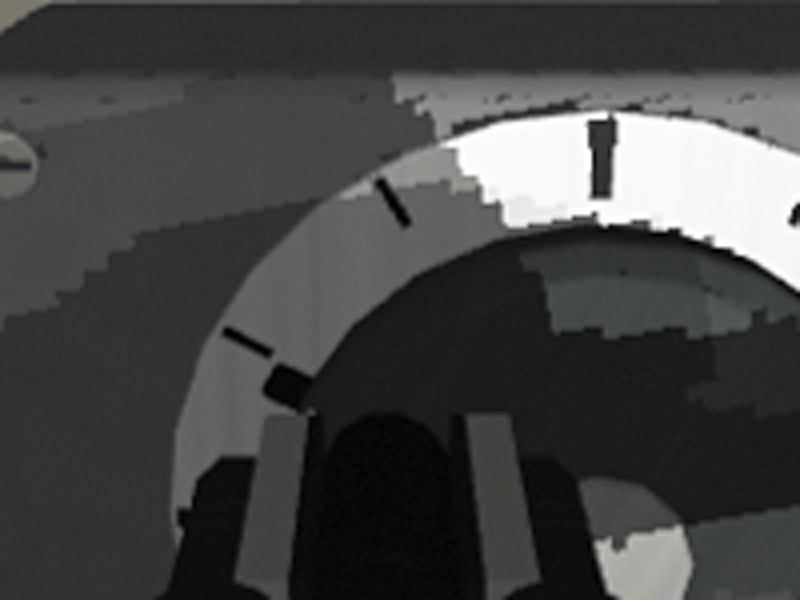

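View pics/s5z.png

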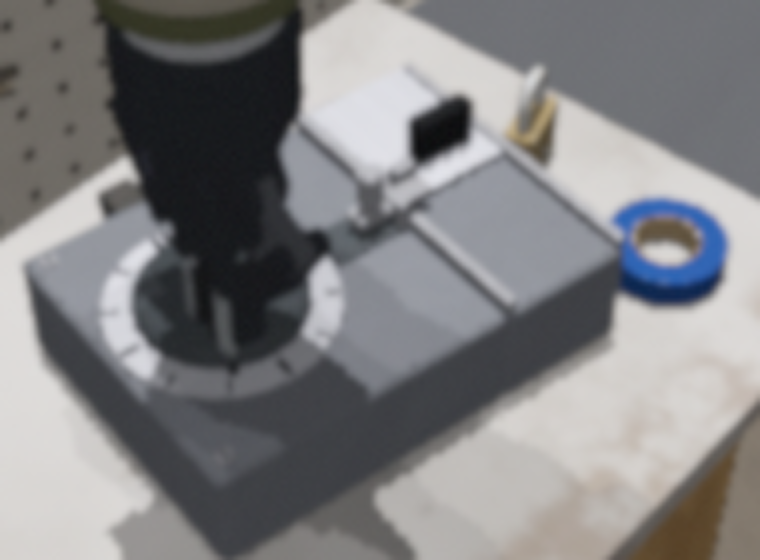

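```bash
python3 - <<'E'
from h import *
y=-.199;R=np.array([[np.cos(y),-np.sin(y)],[np.sin(y),np.cos(y)]])
def A(px,z):
    P=onplane('wrist',np.array([px],float)/4+[220,150],z)[0,:2];l=R.T@(P-[.5042,-.2546]);return np.hypot(*l).round(4),(np.degrees(np.arctan2(-l[1],l[0]))%360).round(1)
for n,px in (('7',(247,342)),('8',(393,202)),('9',(602,155))):print(n,A(px,.0615))
for z in (.062,.066,.07,.073):print(z,A((288,388),z))
E
```

```text
7 (np.float64(0.0515), np.float64(209.9))
8 (np.float64(0.0517), np.float64(240.0))
9 (np.float64(0.0509), np.float64(270.0))
0.062 (np.float64(0.044), np.float64(206.2))
0.066 (np.float64(0.0446), np.float64(208.6))
0.07 (np.float64(0.0452), np.float64(211.0))
0.073 (np.float64(0.0458), np.float64(212.7))
```

```bash
python3 -m crank '[[[-2.6,0,-6.5,0,0],[-1,0,-7.8,0,0],[1,0,-7.8,0,0],[3,0,-7.2,0,0],[4.8,0,-6.2,0,0],[6.2,0,-4.8,0,0],[7.2,0,-3,0,0],[7.8,0,-1,0,0],[7.8,0,1,0,0],[7.2,0,3,0,0],[6.2,0,4.8,0,0],[4.8,0,6.2,0,0]]]' 25; python3 a.py
python3 -m crank '[[[3,0,7.2,0,0],[1,0,7.8,0,0],[-1,0,7.8,0,0],[-3,0,7.2,0,0],[-4.8,0,6.2,0,0],[-6.2,0,4.8,0,0],[-7.2,0,3,0,0],[-7.8,0,1,0,0],[-7.8,0,-1,0,0],[-7.2,0,-3,0,0],[-6.2,0,-4.8,0,0],[-4.8,0,-6.2,0,0]]]'; python3 a.py
```

```text
time_s: 10.0
position: [0.5262, -0.274, 0.1508]
tool_rot: [[0.98, -0.002, 0.197], [-0.197, 0.0, 0.98], [-0.002, -1.0, -0.0]]
contact_force: [-4.1, 2.4, 7.8]
width: 0.0148
r 0.0294 ang 30.0 F local [-4.4  1.6] Fz 7.8 w 0.014752750106032081 t 10.0 z 0.15081150280825317
time_s: 11.5
position: [0.4805, -0.2347, 0.1509]
tool_rot: [[0.98, -0.001, 0.197], [-0.197, -0.0, 0.98], [-0.001, -1.0, -0.0]]
contact_force: [1.7, 0.4, 3.5]
width: 0.0151
r 0.0309 ang 208.7 F local [1.6 0.7] Fz 3.5 w 0.015149085376742567 t 11.5 z 0.15086481878954872
```

Now 210→90 anticlockwise (second arrival at 3).

```bash
python3 -m crank '[[[-3,0,-7.2,0,0],[-1,0,-7.8,0,0],[1,0,-7.8,0,0],[3,0,-7.2,0,0],[4.8,0,-6.2,0,0],[6.2,0,-4.8,0,0],[7.2,0,-3,0,0],[0,0,0,0,0]]]' 25; python3 a.py
python3 -m crank '[[[4,0,-0.8,0,0],[3.6,0,-0.2,0,0],[0,0,0,0,0]]]'; python3 a.py;  python3 - <<'E'
from h import *
im,d=manip.snapshot('wrist'); cv2.imwrite('pics/w6.png',im)
E
```

```text
time_s: 12.5
position: [0.492, -0.281, 0.1508]
tool_rot: [[0.981, 0.001, 0.196], [-0.196, 0.0, 0.981], [0.001, -1.0, 0.0]]
contact_force: [2.2, 4.1, 5.8]
width: 0.015
r 0.0291 ang 103.5 F local [1.3 4.4] Fz 5.8 w 0.014975339621342355 t 12.5 z 0.1508431819197212
time_s: 12.88
position: [0.4983, -0.283, 0.1508]
tool_rot: [[0.981, -0.0, 0.196], [-0.196, 0.0, 0.981], [-0.0, -1.0, 0.0]]
contact_force: [1.1, 4.2, 4.9]
width: 0.0151
r 0.029 ang 90.3 F local [0.3 4.3] Fz 4.9 w 0.015050955629711142 t 12.875 z 0.15084471077461012
```

View pics/w6.png

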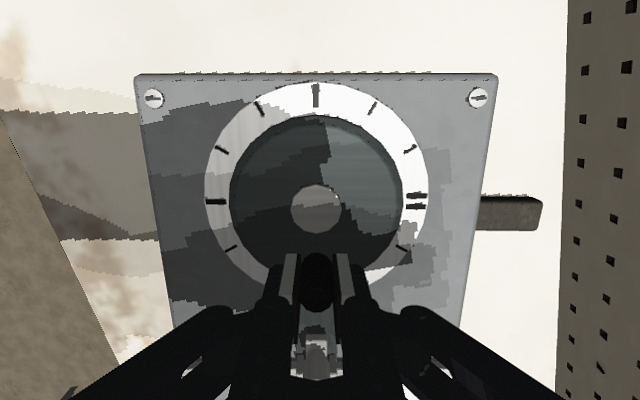

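```bash
python3 -m crank '[[[-7.6,0,1,0,0],[-7.2,0,3,0,0],[-6.2,0,4.8,0,0],[-4.8,0,6.2,0,0],[-3,0,7.2,0,0],[-1,0,7.8,0,0],[1,0,7.8,0,0],[3,0,7.2,0,0],[4.8,0,6.2,0,0],[6.2,0,4.8,0,0],[7.2,0,3,0,0],[7.8,0,1,0,0]]]'; python3 a.py
python3 -m crank '[[[7.8,0,-1,0,0],[4.3,0,-1.6,0,0],[2.8,0,-1.4,0,0],[0,0,0,0,0]]]'; python3 a.py;  python3 - <<'E'
from h import *
im,d=manip.snapshot('wrist'); cv2.imwrite('pics/w7.png',im)
E
```

```text
time_s: 14.42
position: [0.5098, -0.2238, 0.1508]
tool_rot: [[0.981, -0.002, 0.196], [-0.196, 0.0, 0.981], [-0.002, -1.0, 0.0]]
contact_force: [-2.2, -0.5, 5.5]
width: 0.0146
r 0.0313 ang 269.0 F local [-2.  -0.9] Fz 5.5 w 0.014634694263717848 t 14.425 z 0.1508253239326252
time_s: 14.92
position: [0.5242, -0.2311, 0.1509]
tool_rot: [[0.981, -0.0, 0.196], [-0.196, 0.0, 0.981], [-0.0, -1.0, 0.0]]
contact_force: [0.9, 0.5, 4.9]
width: 0.0147
r 0.0309 ang 299.0 F local [0.8 0.7] Fz 4.9 w 0.014655467216981013 t 14.925 z 0.15088433945041113
```

View pics/w7.png

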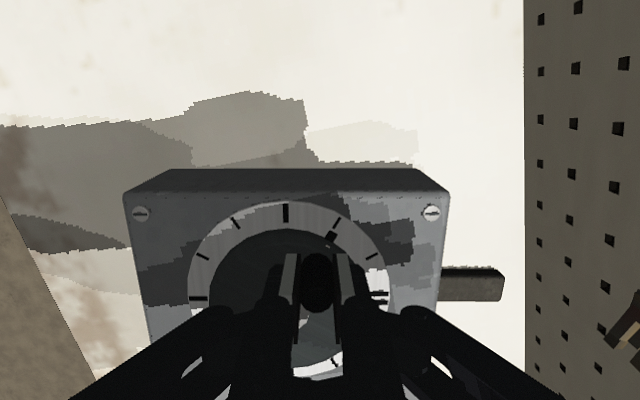

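```bash
python3 -m crank '[[[0,0,0,0,0.4],[0,0,0,0,0.4],[0,0,0,0,0.5],[0,-25,0,0,0.5],[0,-50,0,0,0.5],[0,-25,0,0,0.7],[0,0,0,0,0.7]]]'; python3 a.py;  python3 - <<'E'
from h import *
im,d=manip.snapshot('wrist'); cv2.imwrite('pics/w8.png',im)
s=manip.sense();Rt=np.array(s['tool_rot']);print('bolt todo',Rt.T@(np.array([.4872,-.3389,.151])-s['position']))
E
```

```text
time_s: 15.85
position: [0.5245, -0.2319, 0.2527]
tool_rot: [[0.98, 0.003, 0.197], [-0.197, -0.001, 0.98], [0.003, -1.0, -0.001]]
contact_force: [-0.5, -0.9, -0.7]
width: 0.0596
r 0.0305 ang 300.5 F local [-0.3 -1. ] Fz -0.7 w 0.05960579942316 t 15.85 z 0.2527204066340951
bolt todo [-0.01502115  0.10037896 -0.11219507]
```

View pics/w8.png

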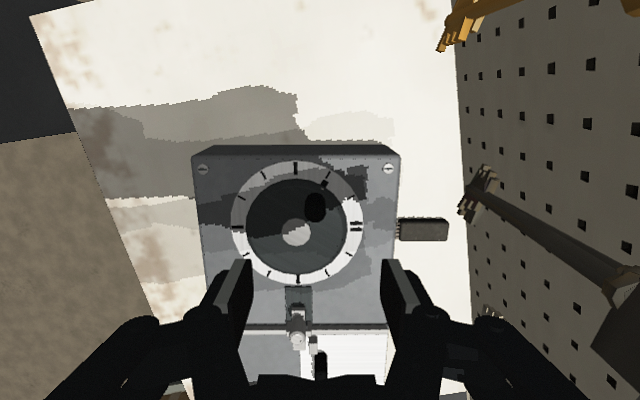

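```bash
python3 -m crank '[[[-5,0,-40,0,0.7],[-5,0,-40,0,0.7],[-5,0,-32,0,0.7],[0,30,0,0,0.6],[0,30,0,0,0.5],[0,0,0,0,0.5],[0,0,0,0,0.5]]]';  python3 - <<'E'
from h import *
im,d=manip.snapshot('wrist'); cv2.imwrite('pics/w9.png',im)
s=manip.sense();Rt=np.array(s['tool_rot']);print('bolt todo',Rt.T@(np.array([.4872,-.3389,.151])-s['position']))
im,d=manip.snapshot('side'); cv2.imwrite('pics/d9.png',im);crop('pics/d9.png','pics/d9z.png',270,170,410,290,5)
E
```

```text
time_s: 16.77
position: [0.4874, -0.3383, 0.1909]
tool_rot: [[0.981, -0.001, 0.196], [-0.196, 0.0, 0.981], [-0.001, -1.0, 0.0]]
contact_force: [0.5, -0.4, -0.3]
width: 0.0434
bolt todo [-0.00033011  0.04040659 -0.00053045]
```

View pics/w9.png

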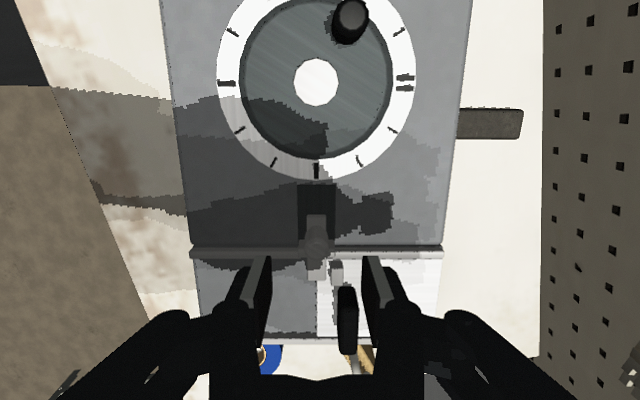

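View pics/d9z.png

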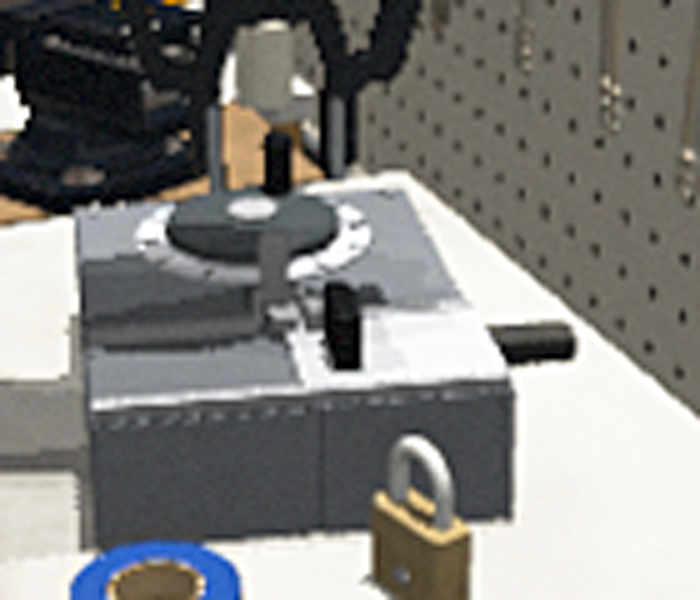

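```bash
python3 - <<'E'
from h import *
crop('pics/w9.png','pics/w9z.png',270,170,420,280,5)
s=manip.sense();Rt=np.array(s['tool_rot'])
for v in (232,237,242): print(onplane('wrist',[[316,v]],.098), Rt.T@(onplane('wrist',[[316,v]],.098)[0]-s['position']))
print(proj('wrist',[.4872,-.3389,.098]),proj('wrist',[.4872,-.3389,.077]))
E
```

```text
[[ 0.49014374 -0.32785348  0.098     ]] [0.00019644 0.09370175 0.01095056]
[[ 0.4895761  -0.33068432  0.098     ]] [0.00019602 0.09370297 0.00806337]
[[ 0.48900252 -0.33354476  0.098     ]] [0.0001956  0.09370421 0.00514599]
[[314.6784656  251.46126718]] [[314.83853255 235.69727966]]
```

View pics/w9z.png

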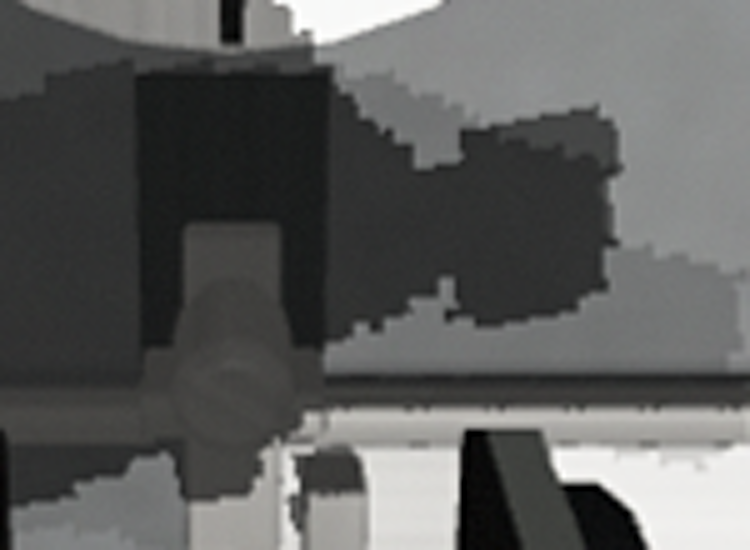

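```bash
python3 -m crank '[[[0.6,20,1.5,0,0.5],[0,20,0,0,0.5],[0,0,0,0,0.5],[0,0,0,0,0],[0,0,0,0,0],[0,0,0,0,0]]]' 30;  python3 a.py; python3 - <<'E'
from h import *
im,d=manip.snapshot('wrist'); cv2.imwrite('pics/w10.png',im)
E
```

```text
time_s: 17.62
position: [0.4875, -0.3372, 0.1521]
tool_rot: [[0.98, -0.001, 0.197], [-0.197, -0.001, 0.98], [-0.001, -1.0, -0.001]]
contact_force: [-3.6, 1.2, 6.9]
width: 0.0128
r 0.0843 ang 90.0 F local [-3.8  0.4] Fz 6.9 w 0.012764005232316218 t 17.625 z 0.15207775623633638
```

View pics/w10.png

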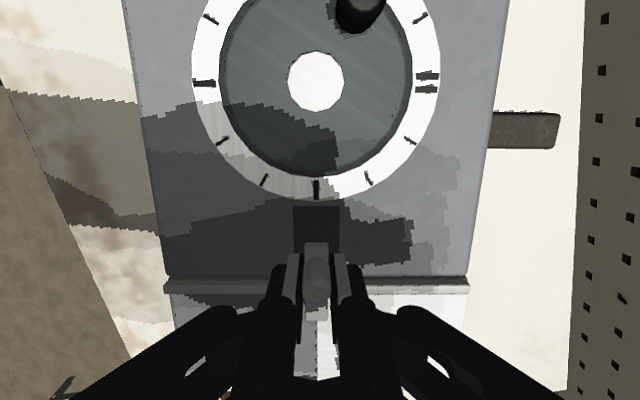

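Gripped on the bolt knob (opening 12.8 mm for a 14 mm knob, similar bias as before). Draw it.

```bash
python3 -m crank '[[[0,0,3,0,0],[0,0,4,0,0],[0,0,4,0,0],[0,0,0,0,0]]]' 30;  python3 a.py; python3 - <<'E'
from h import *
im,d=manip.snapshot('wrist'); cv2.imwrite('pics/w11.png',im)
E
```

```text
time_s: 18.18
position: [0.4897, -0.3264, 0.1521]
tool_rot: [[0.98, -0.001, 0.197], [-0.197, -0.001, 0.98], [-0.001, -1.0, -0.001]]
contact_force: [-3.5, 0.9, 7.5]
width: 0.0122
r 0.0732 ang 90.0 F local [-3.6  0.2] Fz 7.5 w 0.012249304535890997 t 18.175 z 0.15208827905538658
```

View pics/w11.png

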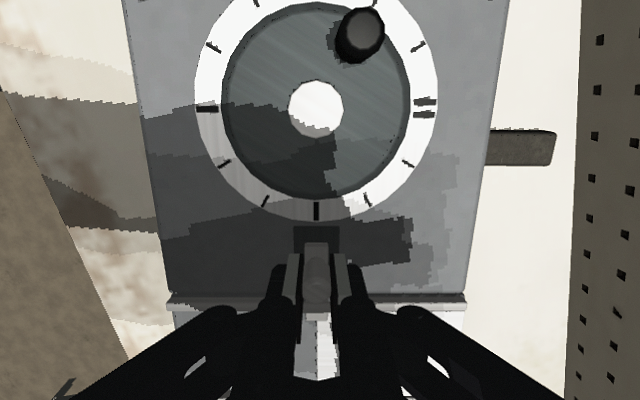

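```bash
python3 -m crank '[[[0,0,4,0,0],[0,0,3,0,0],[0,0,1.5,0,0],[0,0,0,0,0]]]' 30;  python3 a.py; python3 -m crank '[[[0,0,1.5,0,0],[0,0,0,0,0],[0,0,0,0,0]]]';  python3 a.py; python3 - <<'E'
from h import *
im,d=manip.snapshot('wrist'); cv2.imwrite('pics/w12.png',im)
E
```

```text
time_s: 18.73
position: [0.4911, -0.3193, 0.1521]
tool_rot: [[0.98, -0.001, 0.198], [-0.198, -0.002, 0.98], [-0.0, -1.0, -0.002]]
contact_force: [-3.8, -3.2, 5.8]
width: 0.0129
r 0.066 ang 90.1 F local [-3.1 -3.9] Fz 5.8 w 0.01292092778771842 t 18.725 z 0.15209581210550405
time_s: 19.1
position: [0.4911, -0.3191, 0.1521]
tool_rot: [[0.98, -0.001, 0.199], [-0.199, -0.003, 0.98], [-0.0, -1.0, -0.003]]
contact_force: [-3.3, -7.5, 3.1]
width: 0.0123
r 0.0658 ang 90.1 F local [-1.7 -8. ] Fz 3.1 w 0.01229102306894294 t 19.1 z 0.15208773454966354
```

View pics/w12.png

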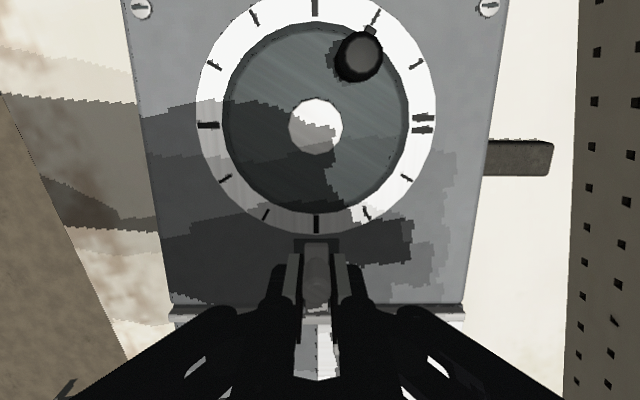

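```bash
python3 -m crank '[[[0,0,0,0,0.4],[0,0,0,0,0.5],[0,0,0,0,0.5],[0,-30,0,0,0.5],[0,-40,0,0,0.5],[6,0,-20,0,0.5],[6,0,-20,0,0.5],[6,0,-20,0,0.5],[0,0,0,0,0.5],[0,0,0,0,0.5]]]';  python3 - <<'E'
from h import *
im,d=manip.snapshot('wrist'); cv2.imwrite('pics/w13.png',im)
s=manip.sense();Rt=np.array(s['tool_rot']);print('cover todo',Rt.T@(np.array([.4951,-.4007,.145])-s['position']))
c=np.array([.4951,-.4007]);y=-.199;R=np.array([[np.cos(y),-np.sin(y)],[np.sin(y),np.cos(y)]])
for z in(.065,.092):
  for d in ([6,18],[-6,18],[-6,-18],[6,-18]): print(z,d,proj('wrist',np.r_[c+R@np.array(d)/1000,z]).round(1))
crop('pics/w13.png','pics/w13z.png',250,150,400,300,5)
E
```

```text
time_s: 20.4
position: [0.4978, -0.3784, 0.22]
tool_rot: [[0.98, -0.001, 0.197], [-0.197, 0.001, 0.98], [-0.001, -1.0, 0.001]]
contact_force: [0.7, 1.3, 0.3]
width: 0.0428
cover todo [ 0.0016431   0.07522447 -0.02277369]
0.065 [6, 18] [[326.6 218.5]]
0.065 [-6, 18] [[310.  218.5]]
0.065 [-6, -18] [[310.2 263.1]]
0.065 [6, -18] [[326.1 263.2]]
0.092 [6, 18] [[327.8 233.5]]
0.092 [-6, 18] [[309.1 233.4]]
0.092 [-6, -18] [[309.4 282.4]]
0.092 [6, -18] [[327.1 282.4]]
```

View pics/w13.png

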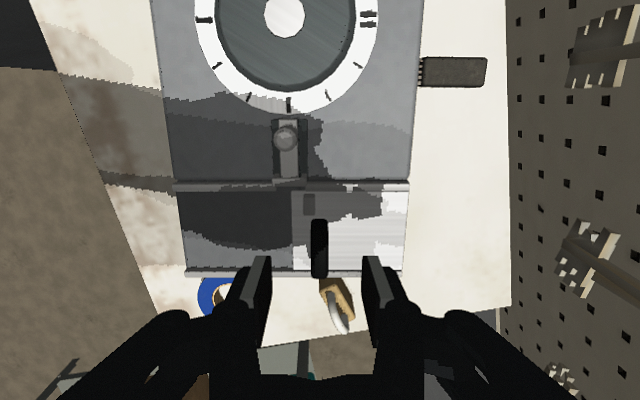

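View pics/w13z.png

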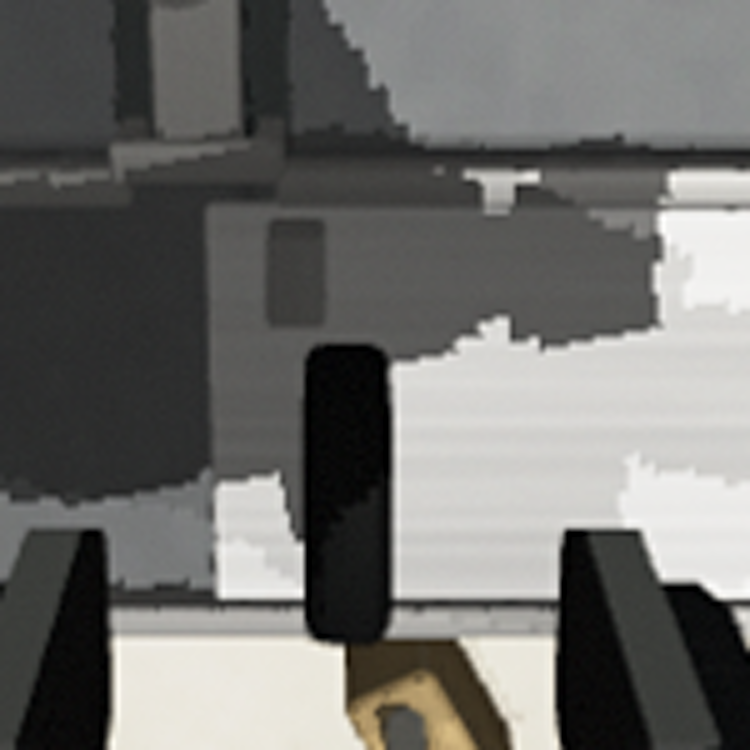

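```bash
python3 -m crank '[[[2.2,0,-21,0,0.5],[0,40,0,0,0.5],[0,35,0,0,0.5],[0,0,0,0,0.5],[0,0,0,0,0],[0,0,0,0,0],[0,0,0,0,0]]]' 40;  python3 a.py; python3 -m crank '[[[-3,0,0,0,0],[-6,0,0,0,0],[-8,0,0,0,0],[-8,0,0,0,0],[-8,0,0,0,0],[0,0,0,0,0]]]'; python3 a.py;python3 - <<'E'
from h import *
im,d=manip.snapshot('wrist'); cv2.imwrite('pics/w14.png',im)
E
```

```text
time_s: 21.32
position: [0.4954, -0.4003, 0.1475]
tool_rot: [[0.98, -0.001, 0.197], [-0.197, -0.001, 0.98], [-0.0, -1.0, -0.001]]
contact_force: [-5.2, 2.0, 8.0]
width: 0.0112
r 0.146 ang 82.0 F local [-5.5  0.9] Fz 8.0 w 0.011192204424173879 t 21.325 z 0.14747533158899517
time_s: 22.08
position: [0.4638, -0.394, 0.1474]
tool_rot: [[0.98, 0.002, 0.197], [-0.197, -0.002, 0.98], [0.002, -1.0, -0.001]]
contact_force: [-2.1, 0.2, 11.2]
width: 0.0111
r 0.1452 ang 94.8 F local [-2.1 -0.2] Fz 11.2 w 0.011074915702000457 t 22.075 z 0.14739008256811661
```

View pics/w14.png

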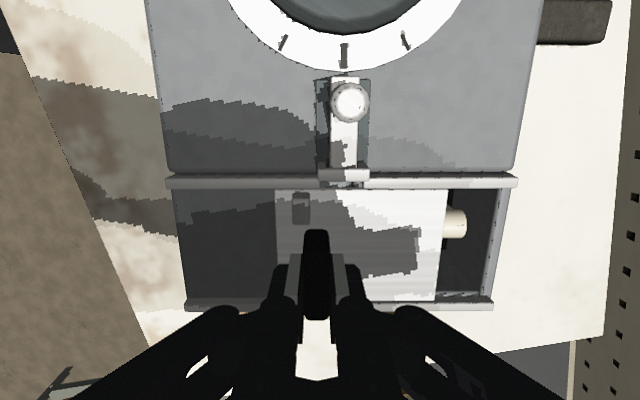

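Cover is opening (the compartment shows at pixel (465,245)). Continue the remaining ~42 mm plus a little, until it stops.

```bash
python3 -m crank '[[[-8,0,0,0,0],[-8,0,0,0,0],[-8,0,0,0,0],[-7,0,0,0,0],[-5,0,0,0,0],[-4,0,0,0,0],[0,0,0,0,0]]]';  python3 a.py; python3 -m crank '[[[-2,0,0,0,0],[-1.5,0,0,0,0],[0,0,0,0,0],[0,0,0,0,0]]]'; python3 a.py
```

```text
time_s: 23.0
position: [0.4252, -0.3863, 0.1474]
tool_rot: [[0.98, 0.003, 0.197], [-0.197, -0.002, 0.98], [0.003, -1.0, -0.002]]
contact_force: [-0.6, -0.5, 10.5]
width: 0.011
r 0.1536 ang 109.6 F local [-0.5 -0.7] Fz 10.5 w 0.011002513226120664 t 23.0 z 0.14736456316486335
time_s: 23.5
position: [0.4222, -0.3858, 0.1474]
tool_rot: [[0.98, 0.003, 0.197], [-0.197, -0.003, 0.98], [0.004, -1.0, -0.002]]
contact_force: [0.5, -1.6, 9.8]
width: 0.0108
r 0.1547 ang 110.6 F local [ 0.8 -1.5] Fz 9.8 w 0.010818294284175708 t 23.5 z 0.1473894556742122
```

```bash
python3 -m crank '[[[-1,0,0,0,0],[-1,0,0,0,0],[0,0,0,0,0],[0,0,0,0,0]]]'; python3 a.py; python3 - <<'E'
from h import *
im,d=manip.snapshot('wrist'); cv2.imwrite('pics/w15.png',im)
im,d=manip.snapshot('side'); cv2.imwrite('pics/d15.png',im)
crop('pics/d15.png','pics/d15z.png',230,170,410,310,4)
E
```

```text
time_s: 24.0
position: [0.4213, -0.3856, 0.1474]
tool_rot: [[0.98, 0.005, 0.196], [-0.196, -0.003, 0.981], [0.006, -1.0, -0.002]]
contact_force: [4.5, -2.1, 6.8]
width: 0.0108
r 0.155 ang 110.9 F local [ 4.8 -1.1] Fz 6.8 w 0.010783620396920842 t 24.0 z 0.1473907967999094
```

View pics/w15.png

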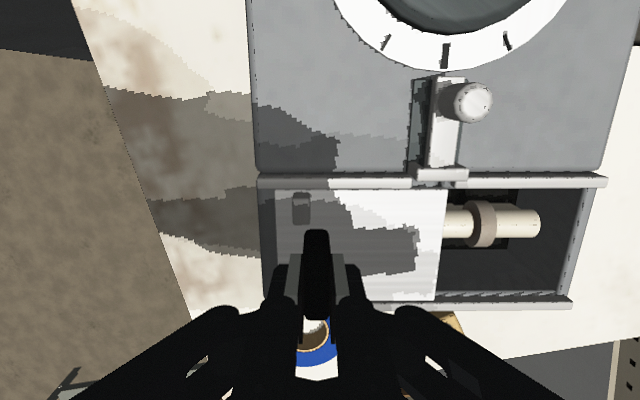

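View pics/d15z.png

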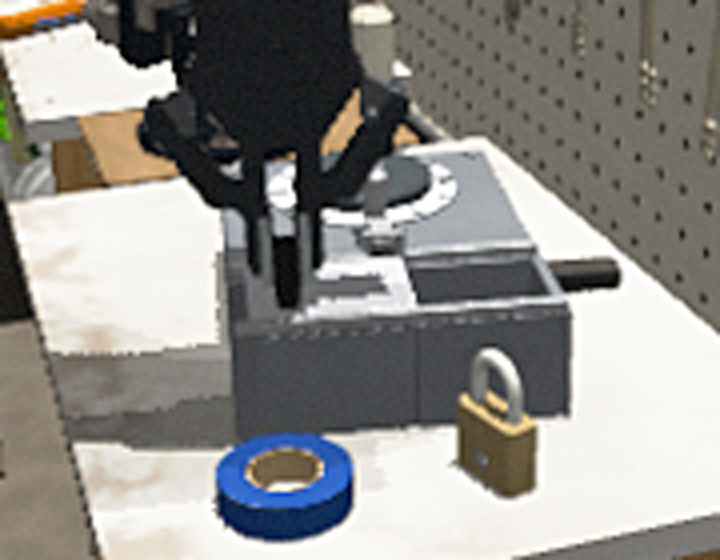

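```bash
python3 -m crank '[[[-1.5,0,0,0,0],[0,0,0,0,0],[0,0,0,0,0]]]'; python3 a.py; python3 -m crank '[[[1,0,0,0,0],[0,0,0,0,0.4],[0,0,0,0,0.4],[0,0,0,0,0.4],[0,-30,0,0,0.4],[0,-50,0,0,0.4],[0,-50,0,0,0.4],[0,-20,-20,0,0.4],[0,0,0,0,0.4],[0,0,0,0,0.4]]]'; python3 - <<'E'
from h import *
for n in('wrist','side','scene'):
    im,d=manip.snapshot(n); cv2.imwrite(f'pics/{n}16.png',im)
crop('pics/side16.png','pics/d16z.png',230,170,410,310,4)
crop('pics/scene16.png','pics/s16z.png',230,140,420,280,4)
E
```

```text
time_s: 24.48
position: [0.421, -0.3855, 0.1474]
tool_rot: [[0.981, 0.008, 0.196], [-0.196, -0.004, 0.981], [0.008, -1.0, -0.002]]
contact_force: [7.9, -3.9, 4.1]
width: 0.0111
r 0.1551 ang 111.0 F local [ 8.6 -2.3] Fz 4.1 w 0.01106208256388805 t 24.475 z 0.14741131994460394
time_s: 25.72
position: [0.4142, -0.4032, 0.2947]
tool_rot: [[0.98, -0.001, 0.197], [-0.197, 0.001, 0.98], [-0.002, -1.0, 0.001]]
contact_force: [0.1, 1.4, -0.2]
width: 0.0339
```

View pics/wrist16.png

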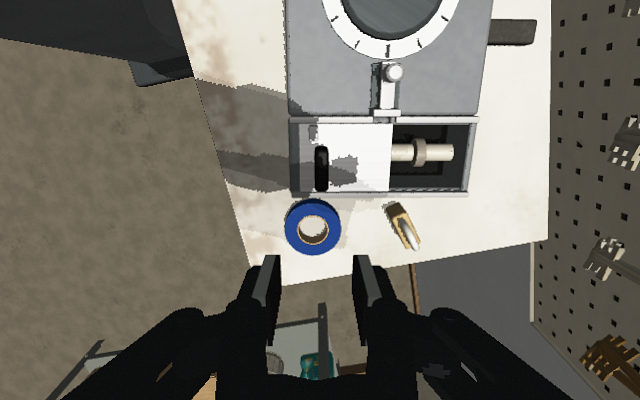

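View pics/d16z.png

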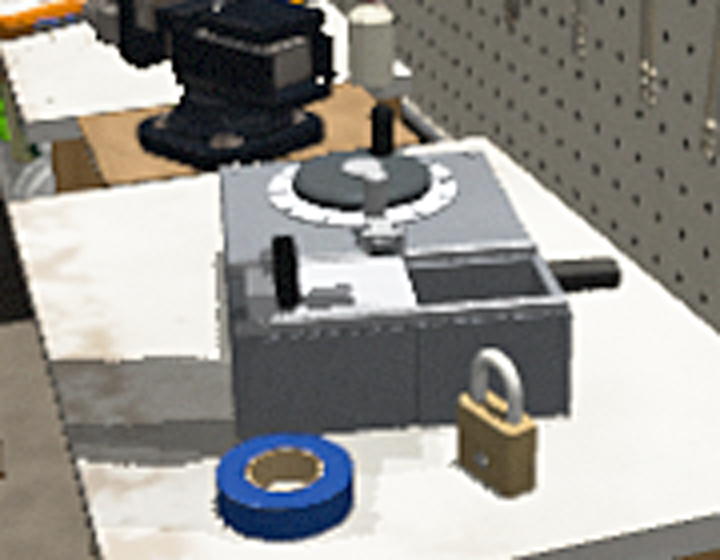

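View pics/s16z.png

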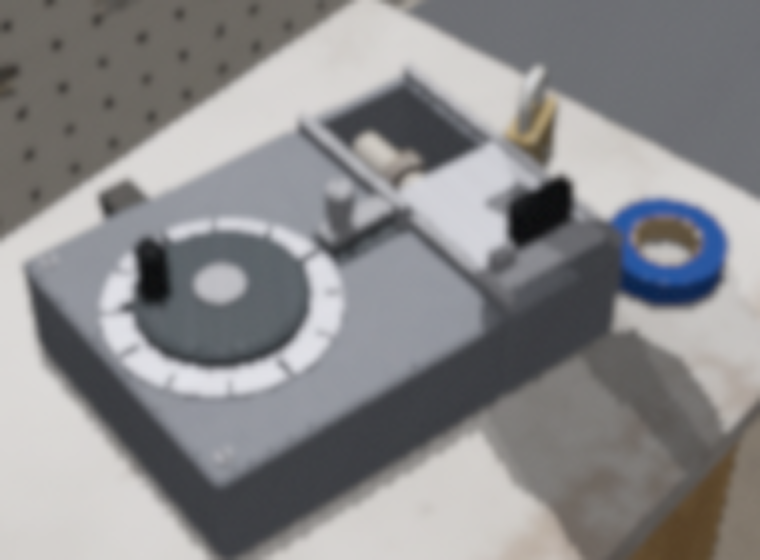

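```bash
python3 - <<'E'
from h import *
a=cv2.imread('pics/scene0.png');b=cv2.imread('pics/scene16.png')
f=lambda im:[np.argwhere(m).mean(0).round(2).tolist() for m in ((im[...,0].astype(int)-im[...,2]>90)[180:230,370:420],)]
print(f(a),f(b))
s=manip.sense();print(s['time_s'],s['contact_force'])
manip.job_done()
E
```

```text
[[21.43, 28.11]] [[21.63, 28.29]]
25.875 [0.58374788 1.06786901 0.43597507]
the job is handed in; nothing more can be done
```

The key safe is open and the job is handed in, at about 25.9 s of the 64 s allowed.

**Dialling:** I gripped the winding knob and led it clockwise from about 162° past 7 to the second 7. I then went anticlockwise past 3 to the second 3, and clockwise straight to 10. At 7, measuring the dial's tab against the marks gave 206–213°, depending on the height assumed for the tab, with the mark at 210°. At 3, the gripper read 90.3° and the knob lined up by eye. At 10, the gripper read 299° and the tab sat by the mark.

**Bolt:** I drew it about 18.4 mm, until it stalled against its stop at 8 N. The pictures show it drawn.

**Cover:** I slid it about 76 mm towards the front, until it stalled against its stop at about 9 N. The compartment shows open, and the cover stayed put after I let go.

**Last checks:**
- The arm was raised clear, with about 1 N on the force sensor, which is noise level.
- The tape roll's centroid in the scene picture moved by only about 0.2 px.
- The padlock and hex keys look unmoved, checked by eye only.
- One small disagreement: the camera put the bolt knob about 2 mm from where the safe's frame predicted. I corrected the grasp for it, and no check failed.

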